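# Nest the drained parts-washing tubs

## Task

Put the three square steel parts-washing tubs away as one nest: all of them mouth up, one inside the other, each fully home on the rim of the one below, the stack standing on the worktop in any order. One tub is still upside down from draining and has to be turned over first. The tubs are thin sheet, so lower them into one another without slamming or forcing, and leave the clock movement, oil bottle, brush and clock wheel where they are.

Things in the scene. Friction and masses are not known exactly. Their poses are not given: they have to be found in the camera images.
- brass_machine: Do not hit: brass machine frame fixed on the worktop ahead of the robot, reaching from 0.09 m nearer than its origin to 0.12 m beyond it. Its left part, as far as 0.22 m left of the origin, is 0.21 m high; from 0.1 m left of the origin to 0.2 m right of it an open tower rises to 0.63 m. A bench vice stands to its right. Origin: mid foot, at worktop level.
- tub_a: Square steel parts-washing tub, upright at the start, 66 mm high, 90 g; all three are alike. Perforated tapered body, 38 mm square at the base, 49 mm at the shoulder 42 mm up; above that a straight collar, 56 mm square, 24 mm high, to the open mouth. Rounded corners, 2 mm sheet, hollow. Origin: centre of the base's underside; +z from base to mouth, x and y square to the sides.
- tub_b: Tub like tub_a, upright at the start. Fit: a tub goes into another until its shoulder (42 mm from its base) sits on the other's rim: bases 24 mm apart, its whole 24 mm collar standing above that rim, 1 to 1.5 mm play all round. Sides must be parallel; any quarter turn fits. Fingers that reach lower than the collar foul the lower tub.
- tub_c: Tub like tub_a, upside down at the start: mouth on the worktop, base up, so its origin is 66 mm above the worktop and its +z points down. Laid on a flat side it does not roll: it rests on the edges of base and shoulder, its axis 12 degrees off level, mouth end higher.
- movement: Bystander: small brass clock movement, 50 x 62 x 54 mm high, standing on the worktop; origin at the centre of its underside.
- oil_bottle: Bystander: small amber oil bottle with a black spout, 29 mm across, 86 mm high, upright; origin at the centre of its underside.
- dust_brush: Bystander: dusting brush with a wooden handle lying on the worktop, 166 mm long (its x axis), 16 mm wide, 10 mm high; origin at the centre of its underside.
- clock_wheel: Bystander: brass clock wheel 66 mm across lying flat, its arbor standing up 18 mm; origin at the centre of its underside.

How it is judged:
By the outcome, as a careful person would: the job done as asked, in the order asked, and still so for the second after the job is handed in, with the robot touching nothing.
It also fails if it takes over 72 s, if anything falls off the work surface, if the arm or the gripper's body presses on something with over 40 N, if the wrist force passes 120 N, or if a joint passes its speed limit or range.

## Robot

A 7-joint arm with a two-finger parallel gripper is mounted at the origin on a cart in front of the work surface, level with it; the furniture and walls round the work are solid. World frame = base frame: x ahead of the robot, y to its left, z up, the work surface at z = 0. Lengths are in mm, angles in degrees, forces in N, time in s.
With the tool pointing down it reaches from about 350 to 900 mm from the base axis. Payload 7.2 kg.
Tool frame: the origin (TCP) lies on the centre line of the jaws, within the pads' length; the fingertips stand 25 mm ahead of it and the grasp point (between the pads) lies 6 mm ahead of it; z points along the fingers, y is the line along which they close (so a half turn about z gives the same grasp; the last joint's range is limited). The gripper opens to 88 mm and grips with 3 to 60 N. Pads are 20 mm wide; open, the fingers measure 115 mm over their backs; the gripper's body (75 mm by 178 mm) begins 61 mm behind the grasp point.
Start: joints at [-69.912, 23.554, -0.728, 91.456, 0.321, 64.991, -4.71], TCP at [254.174, 570.985, 247.653] pointing down, gripper open.
Joint ranges: [-169.25, 169.25], [-16.82, 113.86], [-84.01, 82.57], [7.8, 145.47], [-59.2, 239.2], [7.22, 106.19], [-163.78, 163.78]. Speed limits (degrees/s): [136.94, 136.94, 172.46, 172.46, 180, 180, 180].

## Interface

Orientations are given as [roll, pitch, yaw] about the fixed x, y, z axes, in that order (R = Rz(yaw) Ry(pitch) Rx(roll)).
In Python, from workcell import read_state, camera, order gives the robot as it stands. The module is installed in compiled form; this text tells all that it offers.
- The arm moves only by the shell command python3 -m inch 'ROWS' [FORCE]. ROWS is JSON, a list of rows, each an object with "travel": the shift along the tool's x, y, z in cm, a list of three; "twist": the turn about the tool's z in degrees; "jaw": the finger opening in cm, from 0 to 8.78. A call has exactly 5 rows; each row is the pose to reach, as a shift and turn from the pose commanded when the call began, along the tool's axes at that moment; what a row does not reach only later rows make up. A row lasts 1/10 s, in which the tool goes at most 50 mm and 8.59 degrees, less where a joint would pass 70% of its speed; a pose out of reach is approached as far as the arm can. A call with a gripper value outside its range is refused whole. The fingers move at their own pace and stop on an object; FORCE is the grip in N (left out, the last holds). Time passes only in rows, so rows that repeat a pose let the fingers close, or fill a call up. It gives the time, the measured TCP pose, the force, the opening and the grip force at its end, in the units of the state.
- read_state(): the state, without advancing time (a new reading comes with each control period).
- camera(name): name is "scene" or "top" or "wrist"; returns a dict with "color" (480x640x3 uint8, red, green, blue), "camera_matrix" (3x3 intrinsics, pixels), "rvec" (rotation vector, rad) and "tvec" (3), from world to camera coordinates, as OpenCV has them. Camera axes: x right, y down, z forward; pixel columns grow to the right and rows downward; lengths in mm; the calibration is good to about 2 mm. A picture is of the moment at which its call begins. There is no depth.
- order.hand_in(): hands the job in; it is judged then, once.
The state is a dict: "time_s": time; "joints": joint angles; "joint_vel": joint speeds; "joint_efforts": joint torques, N m; "tcp_pos": TCP position; "tcp_rot": TCP orientation; "force": force on the tool from outside, world axes, zero at the start; "ft_torque": the same for the moment, N m; "finger_gap": finger opening in mm; "grasp_force": force on a finger pad.
Only numpy, scipy, OpenCV 4.12 (cv2) and the standard library are available. Lean on these libraries where they do the work, as an engineer would, in place of code of your own. Each camera call takes 0.05 s, during which the arm holds its last target. There are 200 camera calls.

## Working session

There is one attempt and no reset: what is moved stays moved. The work goes in short steps, Python scripts to look and compute and a shell command to move; the robot and the scene stay as the last step left them, time stands still between calls to the robot, and variables do not carry over. Pictures are saved under pics/ and viewed, at most 10 in all, crops included, and the job is handed in when it is done.

```bash
mkdir -p pics; cat > h.py <<'E'
import cv2,numpy as np,json
from workcell import read_state,camera,order
from scipy.spatial.transform import Rotation as R
def snap(n,f):
    c=camera(n); cv2.imwrite(f'pics/{f}.png',cv2.cvtColor(c['color'],cv2.COLOR_RGB2BGR))
    np.savez(f'pics/{f}.npz',K=c['camera_matrix'],r=c['rvec'],t=c['tvec']); return c
def cal(f):
    d=np.load(f'pics/{f}.npz'); return d['K'],cv2.Rodrigues(d['r'])[0],d['t'].reshape(3)
def onz(f,uv,z):
    K,Rm,t=cal(f); o=-Rm.T@t; d=Rm.T@np.linalg.inv(K)@np.array([*uv,1.]); return (o+d*(z-o[2])/d[2]).round(1)
def tri(f1,p1,f2,p2):
    A=[];b=[]
    for f,p in((f1,p1),(f2,p2)):
        K,Rm,t=cal(f);o=-Rm.T@t;d=Rm.T@np.linalg.inv(K)@np.array([*p,1.]);d/=np.linalg.norm(d)
        M=np.eye(3)-np.outer(d,d);A.append(M);b.append(M@o)
    return np.linalg.lstsq(np.vstack(A),np.hstack(b),rcond=None)[0].round(1)
def proj(f,P):
    K,Rm,t=cal(f); q=K@(Rm@np.array(P,float)+t); return (q[:2]/q[2]).round(1)
E
python3 - <<'E'
from h import *
for n in('scene','top'):
    snap(n,n+'0'); K,Rm,t=cal(n+'0'); print(n,-Rm.T@t,K[0,0])
a=cv2.imread('pics/scene0.png');b=cv2.imread('pics/top0.png')
s=read_state();print(s['tcp_pos'],s['tcp_rot'],s['finger_gap'],s['time_s'])
E
```

```text
scene [  86.29240029 -512.60823029 1014.7931072 ] 605.4167347137301
top [ 412.43317332  184.76138745 1281.95736671] 515.3648359563364
[254.00035541 570.5926346  246.90497131] [-1.79916526e+02  4.56525660e-03  1.56009332e+02] 87.78407255958253 0.1
```

View pics/scene0.png

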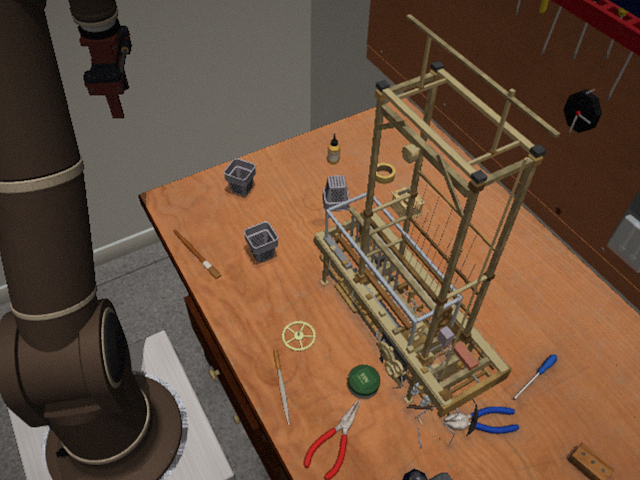

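View pics/top0.png

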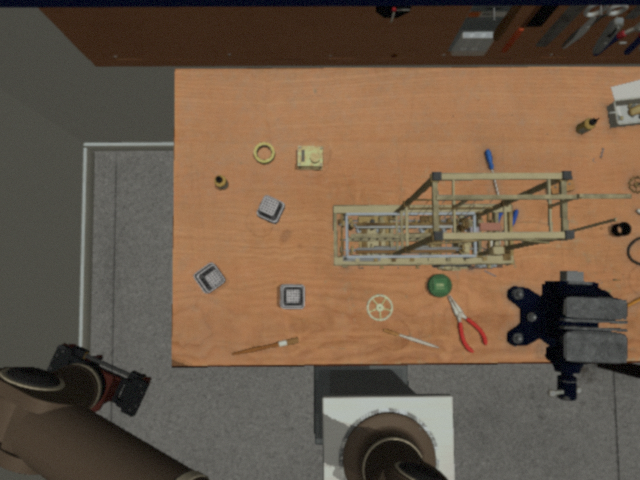

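The scene view shows upright tubs at (240,177) and (262,241), with the inverted one at (336,190). In the top view they are at (210,278), (292,296) and (270,209). I'll enlarge both for corners.

```bash
python3 - <<'E'
from h import *
a=cv2.imread('pics/scene0.png');b=cv2.imread('pics/top0.png')
f=lambda i,x,y,w,h:cv2.resize(i[y:y+h,x:x+w],None,fx=5,fy=5,interpolation=cv2.INTER_CUBIC)
cv2.imwrite('pics/c1.png',f(b,185,190,140,120)); cv2.imwrite('pics/c2.png',f(a,215,150,140,120))
E
```

```text
(no output)
```

View pics/c1.png

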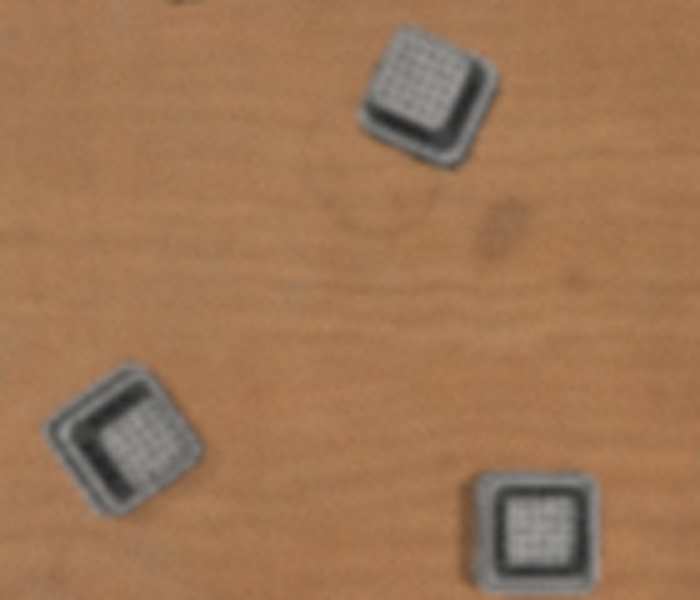

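View pics/c2.png

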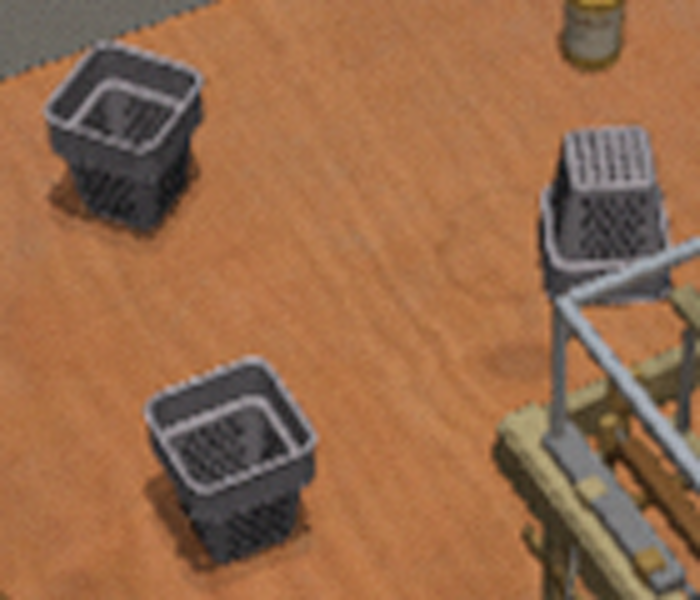

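```bash
python3 - <<'E'
from h import *
T=lambda q:((np.array(q)+.5)/5-.5+[185,190])
S=lambda q:((np.array(q)+.5)/5-.5+[215,150])
d={'L':([(130,365),(203,447),(112,515),(45,433)],[(103,43),(202,80),(150,155),(47,113)]),
'R':([(480,472),(598,472),(597,592),(477,592)],[(255,358),(316,438),(210,493),(148,410)]),
'C':([(402,28),(475,58),(437,130),(368,95)],[(568,130),(647,128),(655,182),(575,188)])}
for k,(t,s) in d.items():
    t=T(t);s=S(s);print(k,'tri',tri('top0',t.mean(0),'scene0',s.mean(0)),'top66',onz('top0',t.mean(0),66))
    for f,c in(('top0',t),('scene0',s)):
        P=np.array([onz(f,p,66)[:2] for p in c]);e=np.roll(P,-1,0)-P
        print(f,'edges',np.linalg.norm(e,axis=1).round(0),'ang',(np.degrees(np.arctan2(e[:,1],e[:,0]))%90).round(0), P.mean(0).round(1))
for n,p in dict(mach_corner=(333,265),machtopleft=(333,208),movement=(310,157),bottle=(220,182),brush1=(235,352),brush2=(298,340),wheel=(380,307),edgeL=(174,250),edgeN=(250,365),ring=(264,153)).items(): print(n,onz('top0',p,0 if n[:4]!='mach' else 150))
E
```

```text
L tri [443.7 426.   64.3] top66 [443.6 425.7  66. ]
top0 edges [52. 53. 50. 51.] ang [41. 37. 39. 39.] [443.7 425.7]
scene0 edges [53. 52. 55. 51.] ang [33. 37. 32. 35.] [443.3 424.6]
R tri [398.9 230.5  64. ] top66 [398.7 230.5  66. ]
top0 edges [56. 56. 56. 56.] ang [89. 89. 89. 88.] [398.8 230.5]
scene0 edges [51. 51. 52. 51.] ang [2. 5. 3. 4.] [398.6 229.1]
C tri [614.5 285.2  65.6] top66 [614.6 285.1  66. ]
top0 edges [38. 39. 37. 36.] ang [67. 62. 63. 63.] [614.6 285.2]
scene0 edges [35. 34. 36. 36.] ang [63. 64. 67. 64.] [614.2 285.1]
mach_corner [466.7 137.2 150. ]
machtopleft [593.2 135.8 150. ]
movement [747.7 185.9   0. ]
bottle [685.3 412.8   0. ]
brush1 [262.2 374.2   0. ]
brush2 [289.8 219.3   0. ]
wheel [368.7  15.7   0. ]
edgeL [514.8 526.4   0. ]
edgeN [230.3 337.4   0. ]
ring [758.8 302.1   0. ]
```

```bash
python3 -m inch '[{"travel":[-24,-5.7,0],"twist":2,"jaw":3},{"travel":[-24,-5.7,0],"twist":2,"jaw":1},{"travel":[-24,-5.7,0],"twist":2,"jaw":0},{"travel":[-24,-5.7,0],"twist":2,"jaw":0},{"travel":[-24,-5.7,0],"twist":2,"jaw":0}]' 5; python3 -m inch '[{"travel":[-25,-5.9,0],"twist":0,"jaw":0},{"travel":[-25,-5.9,0],"twist":0,"jaw":0},{"travel":[-25,-5.9,3],"twist":0,"jaw":0},{"travel":[-25,-5.9,5],"twist":0,"jaw":0},{"travel":[-25,-5.9,6],"twist":0,"jaw":0}]'
```

```text
time_s: 0.6
tcp_pos: [451.8, 419.4, 247.4]
tcp_rot: [-180.0, 0.0, 154.0]
force: [0.6, 1.5, 0.0]
finger_gap: 51.2
grasp_force: 0.0
time_s: 1.1
tcp_pos: [638.0, 267.8, 197.0]
tcp_rot: [179.9, 0.1, 154.0]
force: [1.1, 1.7, 0.2]
finger_gap: 11.6
grasp_force: 0.0
```

```bash
python3 -m inch '[{"travel":[-0.5,0.9,2],"twist":0,"jaw":0},{"travel":[-0.5,0.9,6],"twist":0,"jaw":0},{"travel":[-0.5,0.9,9],"twist":0,"jaw":0},{"travel":[-0.5,0.9,10.4],"twist":0,"jaw":0},{"travel":[-0.5,0.9,10.4],"twist":0,"jaw":0}]'; python3 - <<'E'
from h import *
snap('wrist','w1'); s=read_state(); print(s['tcp_pos'],s['finger_gap'],s['force'])
a=cv2.imread('pics/w1.png');snap('scene','s1');b=cv2.imread('pics/s1.png')[90:290,200:450]
cv2.imwrite('pics/v1.png',np.hstack([cv2.resize(a,(440,330)),cv2.resize(b,(360,330))[:, :]]))
E
```

```text
time_s: 1.6
tcp_pos: [643.0, 274.8, 90.3]
tcp_rot: [-179.8, -0.2, 154.0]
force: [0.3, 0.9, 0.5]
finger_gap: 0.5
grasp_force: 0.0
[644.15165195 275.28950397  92.47861509] 0.18804331180160844 [ 0.22993189 -0.05803829 -0.38906446]
```

View pics/v1.png

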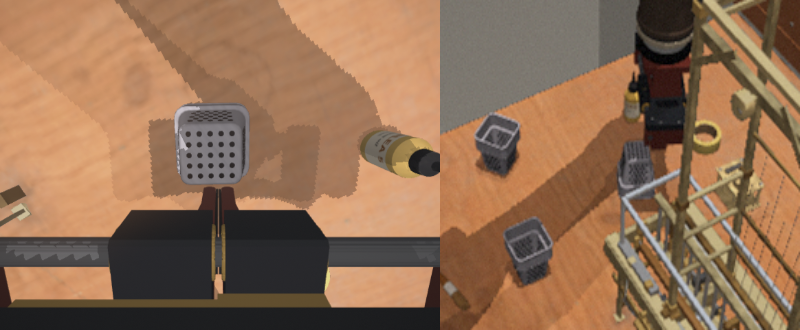

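```bash
python3 -m inch '[{"travel":[-1,-0.4,0],"twist":0,"jaw":0},{"travel":[-1,-0.4,0.9],"twist":0,"jaw":0},{"travel":[-0.5,-0.4,0.9],"twist":0,"jaw":0},{"travel":[0,-0.4,0.9],"twist":0,"jaw":0},{"travel":[0.5,-0.4,0.8],"twist":0,"jaw":0}]';python3 -m inch '[{"travel":[0.6,0,-0.2],"twist":0,"jaw":0},{"travel":[1.2,0,-0.5],"twist":0,"jaw":0},{"travel":[1.8,0,-0.8],"twist":0,"jaw":0},{"travel":[2.4,0,-1.0],"twist":0,"jaw":0},{"travel":[3,0,-1.2],"twist":0,"jaw":0}]'; python3 - <<'E'
from h import *
snap('wrist','w2'); s=read_state(); print(s['tcp_pos'],s['force'])
a=cv2.imread('pics/w2.png');snap('scene','s2');b=cv2.imread('pics/s2.png')[140:230,290:390]
cv2.imwrite('pics/v2.png',np.hstack([cv2.resize(a,(440,330)),cv2.resize(b,(360,330))[:, :]]))
E
```

```text
time_s: 2.2
tcp_pos: [637.5, 274.5, 85.0]
tcp_rot: [180.0, -0.0, 154.0]
force: [0.3, -0.2, -0.5]
finger_gap: 0.4
grasp_force: 0.2
time_s: 2.7
tcp_pos: [610.8, 287.5, 97.3]
tcp_rot: [180.0, 0.0, 154.0]
force: [0.7, -0.1, 0.7]
finger_gap: 0.4
grasp_force: 0.4
[609.89746701 288.40554962  97.48166579] [-2.03644964  0.6151847  -0.67003687]
```

View pics/v2.png

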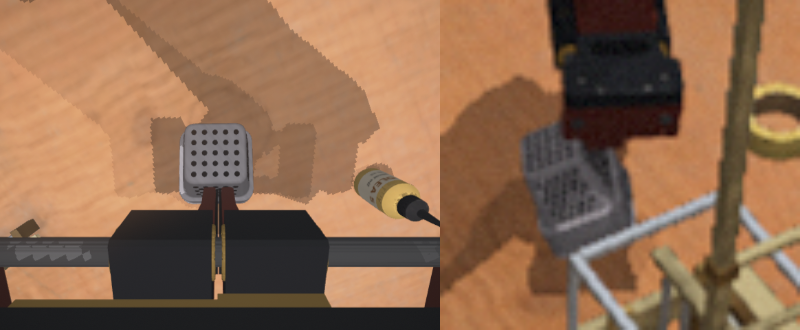

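The tub is tipping: its base now overhangs forward and its rear wall shows. I'll keep pushing.

```bash
python3 -m inch '[{"travel":[0.6,0,-0.1],"twist":0,"jaw":0},{"travel":[1.2,0,-0.2],"twist":0,"jaw":0},{"travel":[1.8,0,-0.2],"twist":0,"jaw":0},{"travel":[2.4,0,-0.2],"twist":0,"jaw":0},{"travel":[3,0,-0.2],"twist":0,"jaw":0}]';python3 -m inch '[{"travel":[0.6,0,0],"twist":0,"jaw":0},{"travel":[1.2,0,0],"twist":0,"jaw":0},{"travel":[1.2,0,0],"twist":0,"jaw":0},{"travel":[0,0,-2],"twist":0,"jaw":0},{"travel":[-4,0,-6],"twist":0,"jaw":8.7}]';python3 -m inch '[{"travel":[-2,0,-6],"twist":0,"jaw":8.7},{"travel":[-4,0,-8],"twist":0,"jaw":8.7},{"travel":[-4,0,-8],"twist":0,"jaw":8.7},{"travel":[-4,0,-8],"twist":0,"jaw":8.7},{"travel":[-4,0,-8],"twist":0,"jaw":8.7}]'; python3 - <<'E'
from h import *
snap('wrist','w3'); s=read_state(); print(s['tcp_pos'],s['force'])
a=cv2.imread('pics/w3.png');snap('top','t3');b=cv2.imread('pics/t3.png')[180:260,220:300]
cv2.imwrite('pics/v3.png',np.hstack([cv2.resize(a,(480,360)),cv2.resize(b,(320,360))[:, :]]))
E
```

```text
time_s: 3.3
tcp_pos: [583.5, 300.5, 98.6]
tcp_rot: [-180.0, -0.0, 154.0]
force: [-0.2, 0.0, 0.1]
finger_gap: 0.6
grasp_force: 0.0
time_s: 3.8
tcp_pos: [612.3, 287.0, 152.2]
tcp_rot: [-179.8, -0.3, 154.3]
force: [1.1, 1.4, -0.9]
finger_gap: 5.6
grasp_force: 0.0
time_s: 4.3
tcp_pos: [650.6, 267.6, 232.5]
tcp_rot: [-179.9, -0.1, 154.0]
force: [-1.1, -0.4, -0.2]
finger_gap: 45.1
grasp_force: 0.0
[650.50919411 267.69190581 232.33868297] [-0.3819445  -0.15605506  0.49129761]
```

View pics/v3.png

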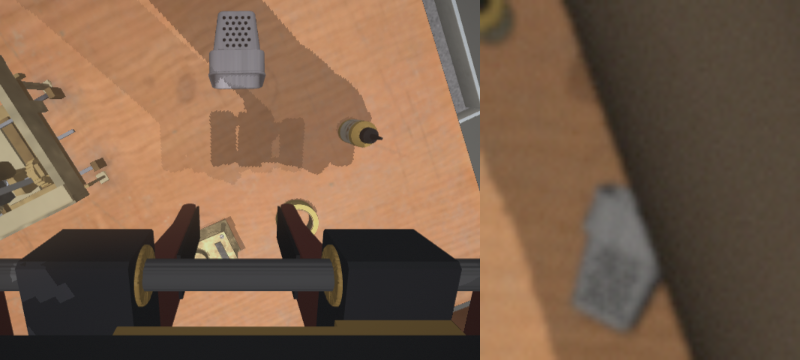

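```bash
python3 - <<'E'
from h import *
for n,p,z in (('collarL',(210,63),57),('collarR',(264,66),57),('mouthtopL',(211,76),60),('mouthtopR',(265,74),60),('baseL',(218,12),38*.978+0),('baseR',(255,12),37)): print(n,onz('w3',np.array(p)/.75,z))
E
```

```text
collarL [543.2 289.1  57. ]
collarR [568.9 335.6  57. ]
mouthtopL [554.7 284.6  60. ]
mouthtopR [576.3 333.1  60. ]
baseL [500.8 317.9  37.2]
baseR [517.1 351.4  37. ]
```

Image shows the tub on its side, base pointing along tool +x, mouth at wrist (238,80) of the shrunken view. Moving over the collar and checking from there.

```bash
python3 -m inch '[{"travel":[5,-0.2,3],"twist":0,"jaw":8.7},{"travel":[9,-0.2,6],"twist":0,"jaw":8.7},{"travel":[9.5,-0.2,10],"twist":0,"jaw":8.7},{"travel":[9.5,-0.2,12.2],"twist":0,"jaw":8.7},{"travel":[9.5,-0.2,12.2],"twist":0,"jaw":8.7}]' 3; python3 - <<'E'
from h import *
snap('wrist','w4'); s=read_state(); print(s['tcp_pos'],s['force'],s['finger_gap'])
a=cv2.imread('pics/w4.png');
cv2.imwrite('pics/v4.png',a)
E
```

```text
time_s: 4.9
tcp_pos: [562.2, 306.6, 107.9]
tcp_rot: [-179.6, -0.2, 154.1]
force: [-0.5, -0.1, 0.7]
finger_gap: 86.6
grasp_force: 0.0
[564.13226829 306.8534345  110.36835117] [ 0.86282994 -0.15637702  0.67041894] 86.8094212895705
```

View pics/v4.png

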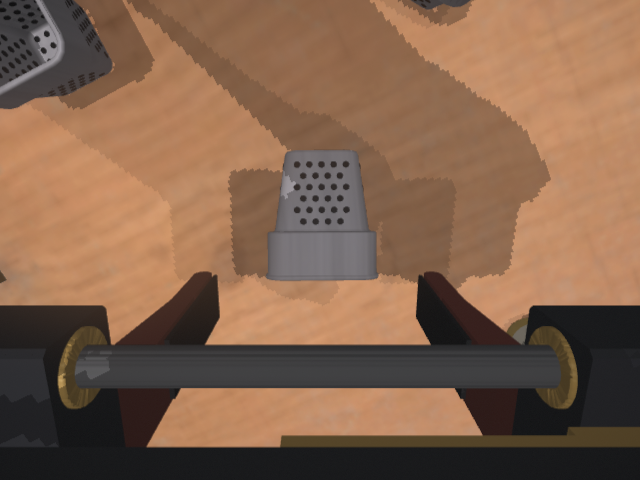

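The collar lies square between the fingers: mouth edge at row 279 (cols 267–377), shoulder at row 231.

```bash
python3 - <<'E'
from h import *
print(tri('w4',(322.5,279),'w3',(317.5,99.5)), onz('w4',(322.5,279),60),onz('w4',(322,231),55), onz('w4',(267,275),58),onz('w4',(377,275),58),tri('w4',(320,150),'w3',(315,15)))
E
```

```text
[564.6 308.8  55.4] [562.9 308.9  60. ] [542.1 318.7  55. ] [549.7 284.8  58. ] [573.3 333.8  58. ] [507.4 334.7  34.3]
```

```bash
python3 -m inch '[{"travel":[0.2,0.2,3],"twist":0,"jaw":8.7},{"travel":[0.2,0.2,6],"twist":0,"jaw":8.7},{"travel":[0.2,0.2,7.5],"twist":0,"jaw":8.7},{"travel":[0.2,0.2,7.5],"twist":0,"jaw":8.7},{"travel":[0.2,0.2,7.5],"twist":0,"jaw":6}]' 3; python3 -m inch '[{"travel":[0,0,0],"twist":0,"jaw":5},{"travel":[0,0,0],"twist":0,"jaw":5},{"travel":[0,0,0],"twist":0,"jaw":5},{"travel":[0,0,0],"twist":0,"jaw":5},{"travel":[0,0,0],"twist":0,"jaw":5}]' 3;  python3 -m inch '[{"travel":[0,0,-1],"twist":0,"jaw":5},{"travel":[0,0,-2],"twist":0,"jaw":5},{"travel":[0,0,-3.5],"twist":0,"jaw":5},{"travel":[0,0,-5],"twist":0,"jaw":5},{"travel":[0,0,-5.5],"twist":0,"jaw":5}]'; python3 - <<'E'
from h import *
snap('wrist','w5'); s=read_state(); print(s['tcp_pos'],s['force'],s['finger_gap'])
a=cv2.imread('pics/w5.png');snap('scene','s5');b=cv2.imread('pics/s5.png')[130:250,260:380]
cv2.imwrite('pics/v5.png',np.hstack([cv2.resize(a,(440,330)),cv2.resize(b,(330,330))]))
E
```

```text
time_s: 5.45
tcp_pos: [565.7, 309.9, 38.4]
tcp_rot: [179.9, 0.0, 154.0]
force: [-0.4, 0.3, -0.7]
finger_gap: 82.4
grasp_force: 0.0
time_s: 5.95
tcp_pos: [565.3, 309.9, 37.9]
tcp_rot: [179.9, 0.0, 154.0]
force: [-0.0, -0.6, 3.4]
finger_gap: 56.6
grasp_force: 3.0
time_s: 6.45
tcp_pos: [565.8, 310.3, 94.9]
tcp_rot: [179.8, 0.1, 154.0]
force: [0.5, -0.6, -0.6]
finger_gap: 56.1
grasp_force: 3.0
[565.83671649 310.38512667  94.93467569] [-0.12915854 -0.06880454 -0.63171808] 56.28878940495329
```

View pics/v5.png

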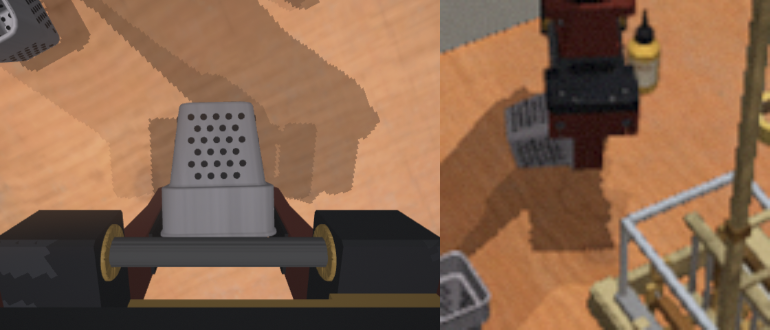

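The tub is held rigidly at the collar and still lies level, so 3 N is too much for it to swing by itself. I'll try gentle vertical jerks and measure its attitude by code from the saturation mask.

```bash
cat >> h.py <<'E'
def ascii(f,x0=150,x1=490,y0=0,y1=330,s=12):
    a=cv2.imread(f'pics/{f}.png'); h=cv2.cvtColor(a,cv2.COLOR_BGR2HSV)
    m=((h[...,1]<70)&(h[...,2]>70)).astype(np.float32)
    # G grey sheet, . other
    for y in range(y0,y1,s): print(f'{y:3d}',''.join('#' if m[y:y+s,x:x+s].mean()>.5 else '.' for x in range(x0,x1,s)))
E
cat > look.py <<'E'
import sys
from h import *
f=sys.argv[1]; snap('wrist',f); s=read_state(); print(s['time_s'],s['tcp_pos'].round(1) if hasattr(s['tcp_pos'],'round') else s['tcp_pos'],s['finger_gap'],s['ft_torque']); ascii(f)
E
python3 -c "
from h import *
ascii('w5')"
python3 -m inch '[{"travel":[0,0,-2],"twist":0,"jaw":5},{"travel":[0,0,-3],"twist":0,"jaw":5},{"travel":[0,0,-3],"twist":0,"jaw":5},{"travel":[0,0,2],"twist":0,"jaw":5},{"travel":[0,0,-3],"twist":0,"jaw":5}]' 3; python3 look.py w6
```

```text
0 .............................
 12 .............................
 24 .............................
 36 .............................
 48 .............................
 60 .............................
 72 .............................
 84 .............................
 96 .............................
108 .............................
120 .............................
132 .............................
144 ..........########...........
156 .........#########...........
168 .........#########...........
180 .........##########..........
192 .........##########..........
204 .........##########..........
216 .........##########..........
228 ........###########..........
240 ........###########..........
252 ........############.........
264 ........############.........
276 .......##############........
288 .......##############........
300 .......##############........
312 .......##############........
324 .......##############........
time_s: 7.05
tcp_pos: [554.1, 303.6, 95.1]
tcp_rot: [-177.8, -1.2, 154.0]
force: [-2.6, -0.8, -5.0]
finger_gap: 55.9
grasp_force: 3.0
7.1 [561.1 307.5
[... 316 characters left out ...]
....................
 96 .............................
108 .............................
120 .............................
132 .............................
144 .............................
156 ..........########...........
168 ..........########...........
180 ..........########...........
192 ..........########...........
204 .........##########..........
216 .........##########..........
228 .........##########..........
240 ........############.........
252 ........############.........
264 ........############.........
276 .......#############.........
288 .......#############.........
300 .......##############........
312 ........############.........
324 .........##########..........
```

```bash
for i in 1; do python3 -m inch '[{"travel":[0,0,-2],"twist":0,"jaw":5},{"travel":[0,0,-4],"twist":0,"jaw":5},{"travel":[0,0,1],"twist":0,"jaw":5},{"travel":[0,0,-4],"twist":0,"jaw":5},{"travel":[0,0,-4],"twist":0,"jaw":5}]' 3;  python3 -m inch '[{"travel":[0,0,0],"twist":0,"jaw":5},{"travel":[0,0,5],"twist":0,"jaw":5},{"travel":[0,0,0],"twist":0,"jaw":5},{"travel":[0,0,5],"twist":0,"jaw":5},{"travel":[0,0,0],"twist":0,"jaw":5}]' 3 ; python3 -m inch '[{"travel":[0,0,1],"twist":0,"jaw":5},{"travel":[0,0,5],"twist":0,"jaw":5},{"travel":[0,0,0],"twist":0,"jaw":5},{"travel":[0,0,0],"twist":0,"jaw":5},{"travel":[0,0,0],"twist":0,"jaw":5}]' 3; done; python3 look.py w7
```

```text
time_s: 7.6
tcp_pos: [565.7, 310.1, 161.3]
tcp_rot: [-179.9, -0.0, 154.0]
force: [0.4, -0.6, 0.8]
finger_gap: 55.4
grasp_force: 3.0
time_s: 8.1
tcp_pos: [556.9, 305.4, 140.8]
tcp_rot: [-178.3, -0.9, 154.0]
force: [-3.2, -0.5, -4.0]
finger_gap: 56.0
grasp_force: 3.0
time_s: 8.6
tcp_pos: [565.6, 310.2, 164.2]
tcp_rot: [179.8, 0.1, 154.0]
force: [-0.5, -0.3, -1.5]
finger_gap: 56.4
grasp_force: 3.0
8.65 [565.1 309.9 163.8] 55.961682869847145 [-0.02399679 -0.02089031 -0.00110504]
  0 ..................#######....
 12 ...................#####.....
 24 .....................##......
 36 .............................
 48 .............................
 60 .............................
 72 .............................
 84 .............................
 96 .............................
108 .............................
120 .............................
132 .............................
144 .............................
156 .............................
168 .............................
180 .............................
192 .............................
204 ...........######............
216 ..........########...........
228 .........##########..........
240 ........############.........
252 ........##.######.##.........
264 ........##.######.##.........
276 ........############.........
288 ........############.......##
300 ........############.........
312 ........############.........
324 ........############.........
```

```bash
cat >> h.py <<'E'
def tubrows(f,tcp,yaw,piv=7,below=6):
    c,s=np.cos(np.radians(yaw)),np.sin(np.radians(yaw)); X=np.array([c,s,0]);Y=np.array([-s,c,0]);Z=np.array([0,0,1.])
    p=np.array(tcp)-[0,0,below]
    for phi in range(0,100,10):
        r=np.radians(phi); ax=np.sin(r)*X-np.cos(r)*Z   # mouth->base
        up=np.cos(r)*X+np.sin(r)*Z                      # side that was on top
        o=p-ax*piv; q=lambda d,h,w:proj(f,o+ax*d+up*h+Y*w)
        print(phi,'base row up/lo',q(66,19,0)[1],q(66,-19,0)[1],'w',abs(q(66,19,19)-q(66,19,-19))[0],'shoulder row',q(24,28,0)[1],'mouth',q(0,28,0)[1],'sh w',abs(q(24,28,28)-q(24,28,-28))[0])
E
python3 - <<'E'
from h import *
tubrows('w7',[565.1,309.9,163.8],154)
E
```

```text
0 base row up/lo 232.4 300.3 w 72.90000000000003 shoulder row 234.8 mouth 251.0 sh w 135.60000000000002
10 base row up/lo 215.2 280.5 w 75.30000000000001 shoulder row 231.8 mouth 259.4 sh w 140.3
20 base row up/lo 199.0 261.3 w 78.30000000000001 shoulder row 231.0 mouth 270.3 sh w 145.5
30 base row up/lo 184.4 242.7 w 82.30000000000001 shoulder row 232.9 mouth 283.3 sh w 151.1
40 base row up/lo 171.7 224.9 w 87.0 shoulder row 237.6 mouth 298.1 sh w 156.89999999999998
50 base row up/lo 161.5 208.1 w 92.59999999999997 shoulder row 245.4 mouth 313.9 sh w 162.70000000000002
60 base row up/lo 154.7 192.5 w 99.19999999999999 shoulder row 256.2 mouth 330.1 sh w 168.2
70 base row up/lo 152.1 178.7 w 106.69999999999999 shoulder row 269.8 mouth 345.7 sh w 173.2
80 base row up/lo 155.0 167.0 w 115.09999999999997 shoulder row 285.9 mouth 360.0 sh w 177.40000000000003
90 base row up/lo 164.5 158.1 w 124.19999999999999 shoulder row 303.8 mouth 372.3 sh w 180.40000000000003
```

The base edge at row ~204 and a collar about 144 px wide fit a tilt of ~17° from upright. That is within the 19° that pressing on the worktop will right.

```bash
python3 -m inch '[{"travel":[0,0,2],"twist":0,"jaw":5},{"travel":[0,0,4.5],"twist":0,"jaw":5},{"travel":[0,0,7],"twist":0,"jaw":5},{"travel":[0,0,8.2],"twist":0,"jaw":5},{"travel":[0,0,8.8],"twist":0,"jaw":5}]' 3;  python3 -m inch '[{"travel":[0,0,0.3],"twist":0,"jaw":5},{"travel":[0.2,0,0.5],"twist":0,"jaw":5},{"travel":[0.5,0,0.7],"twist":0,"jaw":5},{"travel":[0.8,0,0.8],"twist":0,"jaw":5},{"travel":[1.1,0,0.9],"twist":0,"jaw":5}]' 3 ;python3 look.py w8;  python3 - <<'E'
from h import *
tubrows('w8',read_state()['tcp_pos'],154)
E
```

```text
time_s: 9.15
tcp_pos: [564.3, 309.4, 74.0]
tcp_rot: [-180.0, -0.0, 154.0]
force: [-1.8, -1.7, 4.1]
finger_gap: 56.4
grasp_force: 3.0
time_s: 9.65
tcp_pos: [554.6, 315.0, 65.5]
tcp_rot: [180.0, 0.0, 154.0]
force: [-0.7, -1.5, 3.1]
finger_gap: 55.8
grasp_force: 3.0
9.7 [554.3 315.4  65.3] 55.856043679507906 [-0.14673443  0.09260364  0.00778787]
  0 .............................
 12 .............................
 24 .............................
 36 .............................
 48 .............................
 60 .............................
 72 .............................
 84 .............................
 96 .............................
108 .............................
120 .............................
132 .............................
144 .............................
156 .............................
168 .............................
180 .............................
192 .............................
204 .............................
216 .............................
228 ........############.........
240 ........############.........
252 .......##############........
264 ...
[... 444 characters left out ...]
30.7 mouth 269.8 sh w 145.7
30 base row up/lo 184.2 242.6 w 82.39999999999998 shoulder row 232.5 mouth 282.9 sh w 151.3
40 base row up/lo 171.5 224.8 w 87.0 shoulder row 237.2 mouth 297.7 sh w 157.09999999999997
50 base row up/lo 161.2 208.0 w 92.69999999999999 shoulder row 244.9 mouth 313.5 sh w 162.9
60 base row up/lo 154.3 192.4 w 99.30000000000001 shoulder row 255.7 mouth 329.7 sh w 168.50000000000003
70 base row up/lo 151.6 178.5 w 106.69999999999999 shoulder row 269.4 mouth 345.3 sh w 173.50000000000003
80 base row up/lo 154.4 166.7 w 115.19999999999999 shoulder row 285.5 mouth 359.7 sh w 177.7
90 base row up/lo 163.8 157.8 w 124.30000000000001 shoulder row 303.4 mouth 372.1 sh w 180.8
```

```bash
python3 -m inch '[{"travel":[0,0,0],"twist":0,"jaw":6.5},{"travel":[0,0,0],"twist":0,"jaw":8.7},{"travel":[0,0,0],"twist":0,"jaw":8.7},{"travel":[0,0,-1],"twist":0,"jaw":8.7},{"travel":[0,0,-5],"twist":0,"jaw":8.7}]' 3;  python3 -m inch '[{"travel":[-4,0,-5],"twist":0,"jaw":8.7},{"travel":[-8,0,-8],"twist":0,"jaw":8.7},{"travel":[-8,0,-8],"twist":0,"jaw":8.7},{"travel":[-8,0,-8],"twist":0,"jaw":8.7},{"travel":[-8,0,-8],"twist":0,"jaw":8.7}]' 3 ;python3 - <<'E'
from h import *
snap('wrist','w9'); s=read_state(); print(s['tcp_pos'],s['tcp_rot'],s['force'],s['finger_gap'])
cv2.imwrite('pics/v9.png',cv2.imread('pics/w9.png'))
E
```

```text
time_s: 10.2
tcp_pos: [552.6, 313.3, 112.3]
tcp_rot: [-179.6, -0.2, 154.0]
force: [-0.4, 0.5, 0.9]
finger_gap: 86.7
grasp_force: 0.0
time_s: 10.7
tcp_pos: [625.3, 280.1, 194.0]
tcp_rot: [-179.9, -0.1, 154.0]
force: [-0.4, 0.5, -0.5]
finger_gap: 86.9
grasp_force: 0.0
[624.68073227 280.45016642 193.48547709] [-1.79899241e+02 -1.61349797e-01  1.54087674e+02] [ 0.78074236 -0.28964586  0.53148118] 86.91959162674804
```

View pics/v9.png

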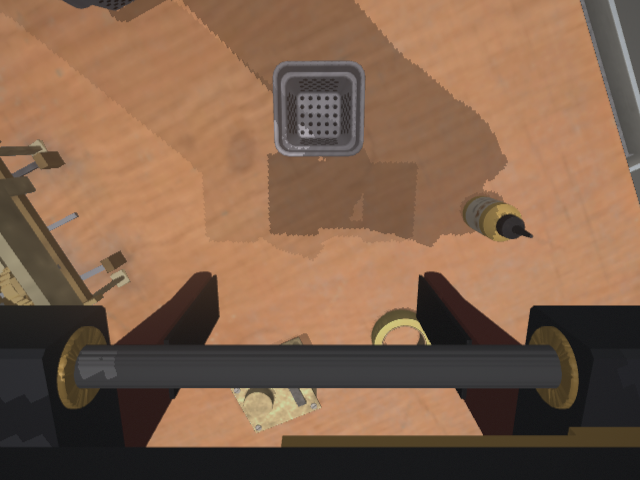

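The tub stands mouth up, with its rim spanning cols 274–365, rows 62–157, square to the tool. From here on I measure by code: rim square fits with the wrist camera straight above each tub.

```bash
cat >> h.py <<'E'
def toolframe(s):
    y=np.radians(s['tcp_rot'][2]); X=np.array([np.cos(y),np.sin(y)]);Y=np.array([np.sin(y),-np.cos(y)]); return X,Y
def rim(f,guess,z=66):
    """outline of sheet-grey blob at guess (camera overhead): centre and yaw at height z"""
    a=cv2.imread(f'pics/{f}.png'); hsv=cv2.cvtColor(a,cv2.COLOR_BGR2HSV)
    m=(hsv[...,1]<80).astype(np.uint8); u,v=proj(f,[*guess,z]).astype(int)
    r=90; w=np.zeros_like(m); w[max(0,v-r):v+r,max(0,u-r):u+r]=1; m=cv2.morphologyEx(m*w,cv2.MORPH_CLOSE,np.ones((15,15)))
    m=cv2.morphologyEx(m,cv2.MORPH_OPEN,np.ones((7,7)))
    n,l,st,ce=cv2.connectedComponentsWithStats(m); k=1+np.argmin(np.hypot(*(ce[1:]-[u,v]).T))
    c,_=cv2.findContours((l==k).astype(np.uint8),0,cv2.CHAIN_APPROX_NONE); q=cv2.boxPoints(cv2.minAreaRect(max(c,key=cv2.contourArea)))
    P=np.array([onz(f,p,z)[:2] for p in q]); e=np.roll(P,-1,0)-P
    print('px',q.mean(0).round(1),'at',P.mean(0).round(1),'sides',np.linalg.norm(e,axis=1).round(1),'yaw%90',(np.degrees(np.arctan2(e[:,1],e[:,0]))%90).round(1))
    return P.mean(0)
E
python3 - <<'E'
from h import *
s=read_state();X,Y=toolframe(s);K,Rm,t=cal('w9');o=-Rm.T@t
d=o-np.array(s['tcp_pos']);print('cam rel tool',d[:2]@X,d[:2]@Y,d[2],'fwd',Rm[2],'K',K)
p=rim('w9',(554,315));e=p-np.array(s['tcp_pos'][:2]);print('C in tool',e@X,e@Y)
print('released-at in tool',(np.array([554.3,315.4])-s['tcp_pos'][:2])@Y)
E
```

```text
cam rel tool 66.17529761953364 0.3236158422512381 136.91833852410127 fwd [ 0.21881936 -0.10780698 -0.9697916 ] K [[397.52533039   0.         317.34402809]
 [  0.         397.52533039 238.77635648]
 [  0.           0.           1.        ]]
px [318.5 108. ] at [549.2 318. ] sides [56.  58.  59.4 58. ] yaw%90 [64.1 65.8 64.  62.5]
C in tool 84.25694987870916 0.7559417110513095
released-at in tool 0.6800602185202832
```

```bash
python3 -m inch '[{"travel":[4,0.1,2],"twist":0,"jaw":8.7},{"travel":[8.4,0.1,5],"twist":0,"jaw":8.7},{"travel":[8.4,0.1,8],"twist":0,"jaw":8.7},{"travel":[8.4,0.1,11],"twist":0,"jaw":8.7},{"travel":[8.4,0.1,12.2],"twist":0,"jaw":8.7}]' 8;  python3 -m inch '[{"travel":[0,0,0],"twist":0,"jaw":8.7},{"travel":[0,0,0],"twist":0,"jaw":5},{"travel":[0,0,0],"twist":0,"jaw":5},{"travel":[0,0,0],"twist":0,"jaw":5},{"travel":[0,0,0],"twist":0,"jaw":5}]' 8
```

```text
time_s: 11.25
tcp_pos: [547.6, 317.5, 69.1]
tcp_rot: [-179.7, -0.2, 154.2]
force: [-0.9, 0.9, -0.6]
finger_gap: 86.8
grasp_force: 0.0
time_s: 11.75
tcp_pos: [552.2, 317.4, 74.2]
tcp_rot: [179.9, 0.0, 154.0]
force: [0.1, 0.1, -1.2]
finger_gap: 58.8
grasp_force: 0.0
```

```bash
python3 -c "
from h import *
s=read_state();print(s['tcp_pos'],s['finger_gap'],s['grasp_force'])"
python3 -m inch '[{"travel":[0,0,0],"twist":0,"jaw":5},{"travel":[0,0,0],"twist":0,"jaw":5},{"travel":[0,0,-1],"twist":0,"jaw":5},{"travel":[0,0,-4],"twist":0,"jaw":5},{"travel":[0,0,-7],"twist":0,"jaw":5}]' 8;  python3 -m inch '[{"travel":[3,0.8,-3],"twist":8,"jaw":5},{"travel":[6,1.5,-5],"twist":16,"jaw":5},{"travel":[7.7,1.7,-5],"twist":24,"jaw":5},{"travel":[7.7,1.7,-5],"twist":26,"jaw":5},{"travel":[7.7,1.7,-5],"twist":26,"jaw":5}]' 8;python3 -m inch '[{"travel":[0,0,0],"twist":0,"jaw":5},{"travel":[0,0,0],"twist":0,"jaw":5},{"travel":[0,0,0],"twist":0,"jaw":5},{"travel":[0,0,0],"twist":0,"jaw":5},{"travel":[0,0,0],"twist":0,"jaw":5}]' 8; python3 - <<'E'
from h import *
snap('wrist','w10');s=read_state();X,Y=toolframe(s);print(s['tcp_pos'],s['tcp_rot'],s['finger_gap'])
p=rim('w10',(443.5,425.5));e=p-np.array(s['tcp_pos'][:2]);print('L in tool',e@X,e@Y)
ascii('w10',0,640,0,330,16)
E
```

```text
[552.24507691 317.38704587  74.1674731 ] 58.781618549001976 0.0
time_s: 12.25
tcp_pos: [551.1, 316.8, 143.6]
tcp_rot: [-179.9, -0.1, 154.0]
force: [0.6, 0.3, -0.1]
finger_gap: 55.8
grasp_force: 8.0
time_s: 12.75
tcp_pos: [489.2, 366.9, 193.8]
tcp_rot: [180.0, -0.0, 128.1]
force: [-0.1, -1.1, -1.4]
finger_gap: 55.8
grasp_force: 8.0
time_s: 13.25
tcp_pos: [490.1, 366.0, 193.1]
tcp_rot: [-180.0, -0.0, 128.0]
force: [0.3, -0.2, -1.3]
finger_gap: 56.0
grasp_force: 8.0
[490.08571965 366.08223267 193.12115643] [-1.79994022e+02 -5.49542973e-04  1.27995954e+02] 55.97778675766719
px [315.8 120.5] at [441.8 426.2] sides [57.9 57.1 58.  60.5] yaw%90 [33.1 35.2 36.4 35. ]
L in tool 77.03084808433309 -1.034294759181347
  0 ##.......................###############
 16 ##........................##############
 32 #..........................#############
 48 #...........................############
 64 .............................###########
 80 .................######.......##########
 96 .................######........#########
112 .................######..........#######
128 .................######...........######
144 .................#####.............#####
160 .##.................##..............####
176 .....................................###
192 ......................................##
208 .......................................#
224 ................#######.................
240 ...............#########................
256 .....#####.....##########...............
272 ....######.....##########...............
288 ...#######.....#########................
304 ...............#########................
320 ...............#########................
```

```bash
python3 -m inch '[{"travel":[0,-0.1,0],"twist":3,"jaw":5},{"travel":[0,-0.1,0],"twist":3,"jaw":5},{"travel":[0,-0.1,0],"twist":3,"jaw":5},{"travel":[0,-0.1,0],"twist":3,"jaw":5},{"travel":[0,-0.1,0],"twist":3,"jaw":5}]' 8; python3 - <<'E'
from h import *
snap('wrist','w11');s=read_state();X,Y=toolframe(s);print(s['tcp_pos'],s['tcp_rot'],s['finger_gap'])
p=rim('w11',(441.8,426.2));e=p-np.array(s['tcp_pos'][:2]);print('L in tool',e@X,e@Y)
# edge angle: Hough-like via gradient orientation histogram in rim region
for f,c,rr in(('w11',proj('w11',[*p,66]),60),):
    g=cv2.GaussianBlur(cv2.imread(f'pics/{f}.png',0),(3,3),0);u,v=c.astype(int);q=g[v-rr:v+rr,u-rr:u+rr]
    l=cv2.createLineSegmentDetector().detect(q)[0][:,0]
    for a in sorted(l,key=lambda a:-np.hypot(a[2]-a[0],a[3]-a[1]))[:10]: print((a+[u-rr,v-rr]*2).round(0),round((np.degrees(np.arctan2(a[3]-a[1],a[2]-a[0]))+45)%90-45,1))
E
```

```text
time_s: 13.8
tcp_pos: [489.2, 365.7, 193.2]
tcp_rot: [180.0, -0.0, 125.0]
force: [-0.1, 0.0, -0.6]
finger_gap: 55.8
grasp_force: 8.0
[489.20555885 365.60478075 193.18056477] [-1.79999501e+02  3.26829494e-04  1.25030619e+02] 56.023883558118676
px [311.5 121. ] at [442.  426.4] sides [56.3 57.4 59.5 57.4] yaw%90 [35.  36.4 35.  33.3]
L in tool 76.90724364748993 -3.797683615275825
[353.  86. 352. 158.] 0.7
[271. 156. 269.  86.] -1.8
[277.  78. 347.  78.] -0.2
[274.  91. 275. 156.] -1.6
[348. 155. 349.  90.] 0.5
[343.  84. 280.  84.] -0.3
[283. 161. 342. 161.] -0.1
[280. 151. 278.  95.] -1.8
[344.  94. 344. 149.] 0.4
[284.  89. 339.  88.] -0.6
```

```bash
cat >> h.py <<'E'
def lines(f,c,rr=60):
    g=cv2.GaussianBlur(cv2.imread(f'pics/{f}.png',0),(3,3),0);u,v=np.array(c).astype(int);q=g[max(0,v-rr):v+rr,u-rr:u+rr]
    l=cv2.createLineSegmentDetector().detect(q)[0][:,0]
    for a in sorted(l,key=lambda a:-np.hypot(a[2]-a[0],a[3]-a[1]))[:12]: print((a+[u-rr,max(0,v-rr)]*2).round(0),round((np.degrees(np.arctan2(a[3]-a[1],a[2]-a[0]))+45)%90-45,1))
E
python3 - <<'E'
from h import *
lines('w9',(318,108))
E
```

```text
[360.  72. 359. 144.] 0.8
[282.  65. 354.  65.] -0.3
[355. 144. 356.  79.] 1.2
[280.  79. 282. 144.] -1.6
[349.  71. 287.  71.] -0.3
[351.  81. 351. 139.] 0.7
[286. 137. 285.  81.] -1.7
[345. 145. 290. 145.] 0.4
[291.  77. 345.  76.] -0.6
[299. 149. 347. 149.] -0.1
[296.  95. 297. 136.] -2.0
[340. 135. 340.  95.] 0.7
```

```bash
python3 - <<'E'
from h import *
p=onz('w9',(318.3,107.2),66)[:2]
class S(dict):pass
X,Y=toolframe({'tcp_rot':[0,0,154.0]});g=p-np.array([552.24,317.39]);print('C in grip',g@X,g@Y)
q=onz('w11',(311.5,119.5),66)[:2];X,Y=toolframe({'tcp_rot':[0,0,125.0]});e=q-np.array([489.21,365.60]);print('L in tool',e@X,e@Y)
E
```

```text
C in grip 4.25364161456544 -0.9509116756235413
L in tool 78.6033771512592 -3.814865714137209
```

```bash
python3 -m inch '[{"travel":[3,-0.2,0],"twist":0,"jaw":5},{"travel":[6,-0.3,1.5],"twist":0,"jaw":5},{"travel":[7.4,-0.35,3],"twist":0,"jaw":5},{"travel":[7.4,-0.35,4],"twist":0,"jaw":5},{"travel":[7.4,-0.35,4],"twist":0,"jaw":5}]' 8; python3 -m inch '[{"travel":[0,0,0.6],"twist":0,"jaw":5},{"travel":[0,0,1.2],"twist":0,"jaw":5},{"travel":[0,0,1.8],"twist":0,"jaw":5},{"travel":[0,0,2.4],"twist":0,"jaw":5},{"travel":[0,0,3],"twist":0,"jaw":5}]';python3 -c "
from h import *
s=read_state();print(s['tcp_pos'],s['force'])"
```

```text
time_s: 14.35
tcp_pos: [443.8, 422.5, 151.2]
tcp_rot: [-179.8, 0.1, 125.0]
force: [0.6, 0.6, -0.7]
finger_gap: 55.8
grasp_force: 8.0
time_s: 14.85
tcp_pos: [444.0, 424.0, 122.7]
tcp_rot: [180.0, 0.0, 125.0]
force: [0.7, -0.1, -0.5]
finger_gap: 56.0
grasp_force: 8.0
[444.03357415 424.0393559  122.73513996] [ 0.73639225 -0.13204861 -0.46933901]
```

```bash
python3 -m inch '[{"travel":[0,0,0.4],"twist":0,"jaw":5},{"travel":[0,0,0.8],"twist":0,"jaw":5},{"travel":[0,0,1.2],"twist":0,"jaw":5},{"travel":[0,0,1.6],"twist":0,"jaw":5},{"travel":[0,0,1.8],"twist":0,"jaw":5}]'; python3 -m inch '[{"travel":[0,0,0.2],"twist":0,"jaw":5},{"travel":[0,0,0.3],"twist":0,"jaw":5},{"travel":[0,0,0.4],"twist":0,"jaw":5},{"travel":[0,0,0.5],"twist":0,"jaw":5},{"travel":[0,0,0.5],"twist":0,"jaw":5}]';python3 -c "
from h import *
s=read_state();print(s['tcp_pos'],s['force'],s['ft_torque'])"
```

```text
time_s: 15.35
tcp_pos: [443.7, 424.2, 104.7]
tcp_rot: [-180.0, 0.0, 125.0]
force: [0.4, 0.2, -0.5]
finger_gap: 55.9
grasp_force: 8.0
time_s: 15.85
tcp_pos: [443.8, 424.2, 100.1]
tcp_rot: [-180.0, 0.0, 125.0]
force: [0.0, 0.2, -0.2]
finger_gap: 56.1
grasp_force: 8.0
[443.84353615 424.21565773 100.13201806] [ 0.02756891  0.21714392 -0.17926809] [-0.08519207  0.05754687  0.02239603]
```

```bash
python3 -m inch '[{"travel":[0,0,0.1],"twist":0,"jaw":5},{"travel":[0,0,0.1],"twist":0,"jaw":5},{"travel":[0,0,0.2],"twist":0,"jaw":5},{"travel":[0,0,0.2],"twist":0,"jaw":5},{"travel":[0,0,0.2],"twist":0,"jaw":5}]';python3 -c "
from h import *
s=read_state();print(s['tcp_pos'],s['force'])"
python3 -m inch '[{"travel":[0,0,0],"twist":0,"jaw":6},{"travel":[0,0,0],"twist":0,"jaw":8.7},{"travel":[0,0,0],"twist":0,"jaw":8.7},{"travel":[0,0,0],"twist":0,"jaw":8.7},{"travel":[0,0,-2],"twist":0,"jaw":8.7}]'; python3 -m inch '[{"travel":[-3,0,-4],"twist":0,"jaw":8.7},{"travel":[-7,0,-8],"twist":0,"jaw":8.7},{"travel":[-7,0,-8],"twist":0,"jaw":8.7},{"travel":[-7,0,-8],"twist":0,"jaw":8.7},{"travel":[-7,0,-8],"twist":0,"jaw":8.7}]'; python3 - <<'E'
from h import *
snap('wrist','w12');snap('scene','s12');s=read_state();X,Y=toolframe(s);print(s['tcp_pos'],s['tcp_rot'])
c=proj('w12',[441.5,427.3,90]);print(c);lines('w12',c,75)
lines('s12',(240,170),45)
E
```

```text
time_s: 16.35
tcp_pos: [443.8, 424.2, 98.2]
tcp_rot: [-180.0, 0.0, 125.0]
force: [-0.1, 0.5, -0.9]
finger_gap: 56.0
grasp_force: 8.0
[443.84490251 424.22615935  98.16936823] [-0.14547512  0.51228244 -0.88493797]
time_s: 16.85
tcp_pos: [442.6, 423.1, 116.1]
tcp_rot: [-179.8, 0.1, 125.0]
force: [0.7, -0.4, -0.1]
finger_gap: 85.7
grasp_force: 0.0
time_s: 17.35
tcp_pos: [482.7, 367.6, 197.2]
tcp_rot: [-179.9, -0.0, 125.1]
force: [-0.2, 0.3, -0.1]
finger_gap: 86.9
grasp_force: 0.0
[482.31173019 367.87201661 196.56733341] [-1.79849852e+02 -2.43928656e-02  1.25132663e+02]
[318.5 128.8]
[363.  91. 362. 171.] 1.2
[281.  83. 357.  83.] -0.3
[275. 166. 273.  91.] -1.5
[356. 174. 282. 175.] -0.4
[277.  96. 280. 166.] -1.7
[357. 165. 359.  97.] 1.3
[351.  88. 285.  89.] -0.2
[287. 171. 351. 171.] -0.1
[354.  99. 353. 160.] 0.7
[284. 160. 282. 100.] -1.6
[350. 166. 291. 166.] -0.2
[289.  94. 346.  93.] -0.7
[195. 208. 224. 174.] 41.0
[220. 164. 195. 173.] -19.6
[283. 141. 260. 149.] -19.5
[258. 136. 259. 158.] -2.6
[248. 155. 245. 136.] -8.8
[265. 157. 284. 163.] 20.0
[244. 135. 228. 130.] 16.2
[278. 177. 269. 190.] 36.8
[223. 162. 232. 150.] 36.6
[235. 160. 248. 163.] 14.0
[252. 213. 239. 209.] 18.6
[232. 150. 245. 153.] 14.8
```

```bash
python3 - <<'E'
from h import *
for z in(90,94,66,42):
    r=[]
    for k in range(4):
        a=np.radians(35+45+90*k); r.append(proj('s12',[441.5+38*np.cos(a),427.3+38*np.sin(a),z]))
    print(z,[tuple(map(float,x)) for x in r])
a=cv2.imread('pics/s12.png');h=cv2.cvtColor(a,cv2.COLOR_BGR2HSV)
for y in range(138,208,2): print(y,''.join('#' if h[y,x,1]<90 else '.' for x in range(205,285,1)), )
E
```

```text
90 [(233.1, 149.8), (220.8, 164.6), (242.1, 172.0), (254.0, 156.9)]
94 [(232.9, 148.5), (220.6, 163.3), (242.0, 170.7), (253.9, 155.5)]
66 [(234.0, 157.7), (222.0, 172.5), (243.0, 179.9), (254.7, 164.7)]
42 [(235.0, 165.4), (223.1, 180.2), (243.9, 187.5), (255.4, 172.4)]
138 #########################################............###########################
140 ##########################################...........##########################.
142 ##########################################...........####################.......
144 ##########################################...........###############............
146 ###########################################..........##########.................
148 ###########################################..........####.......................
150 ###########################################.....................................
152 ###########################################.....................................
154 ###########################################.....................................
156 ###############################################............
[... 1446 characters left out ...]
....................
192 ............................###############.....................................
194 ..................................########......................................
196 ................................................................................
198 ................................................................................
200 ................................................................................
202 ................................................................................
204 ................................................................................
206 ................................................................................
```

```bash
python3 -m inch '[{"travel":[-2.5,-4.2,-1.5],"twist":8,"jaw":8.7},{"travel":[-5,-8.4,-1.5],"twist":16,"jaw":8.7},{"travel":[-7.5,-12.6,-1.5],"twist":24,"jaw":8.7},{"travel":[-10,-16.6,-1.5],"twist":32,"jaw":8.7},{"travel":[-10.6,-17.6,-1.5],"twist":35,"jaw":8.7}]';python3 -m inch '[{"travel":[0,0,0],"twist":0,"jaw":8.7},{"travel":[0,0,0],"twist":0,"jaw":8.7},{"travel":[0,0,0],"twist":0,"jaw":8.7},{"travel":[0,0,0],"twist":0,"jaw":8.7},{"travel":[0,0,0],"twist":0,"jaw":8.7}]'; python3 - <<'E'
from h import *
snap('wrist','w13');s=read_state();X,Y=toolframe(s);print(s['tcp_pos'],s['tcp_rot'])
c=proj('w13',[398.7,230,66]);print(c);p=rim('w13',(398.7,230));e=p-np.array(s['tcp_pos'][:2]);print('R in tool',e@X,e@Y)
lines('w13',c,60)
E
```

```text
time_s: 17.95
tcp_pos: [397.8, 175.4, 212.0]
tcp_rot: [-179.8, 0.1, 89.6]
force: [0.3, -0.2, -0.6]
finger_gap: 86.9
grasp_force: 0.0
time_s: 18.45
tcp_pos: [400.8, 179.8, 212.9]
tcp_rot: [-180.0, 0.0, 90.1]
force: [0.2, -0.5, 0.7]
finger_gap: 87.4
grasp_force: 0.0
[400.74260634 179.56834167 212.920988  ] [-1.79982650e+02  3.10660744e-02  9.00664777e+01]
[314.9 162.6]
px [312.5 161. ] at [397.  230.4] sides [56.7 57.8 59.7 57.9] yaw%90 [ 0.   1.4  0.1 88.4]
R in tool 50.81096650359177 -3.683655214450711
[282. 122. 345. 124.] 1.4
[278. 131. 279. 190.] -0.7
[337. 202. 280. 201.] 1.2
[345. 189. 347. 133.] 1.9
[285. 195. 338. 195.] 0.4
[337. 126. 283. 126.] 0.0
[343. 136. 341. 189.] 1.8
[274. 178. 275. 125.] 0.7
[282. 185. 282. 134.] 0.0
[288. 129. 338. 130.] 0.8
[337. 190. 287. 190.] 0.2
[350. 138. 349. 185.] 2.1
```

```bash
python3 -m inch '[{"travel":[3,-0.3,1],"twist":1,"jaw":8.7},{"travel":[5,-0.4,3],"twist":1,"jaw":8.7},{"travel":[5,-0.4,6],"twist":1,"jaw":8.7},{"travel":[5,-0.4,9],"twist":1,"jaw":8.7},{"travel":[5,-0.4,10],"twist":1,"jaw":8.7}]';python3 -m inch '[{"travel":[0,0,2],"twist":0,"jaw":8.7},{"travel":[0,0,4],"twist":0,"jaw":8.7},{"travel":[0,0,4],"twist":0,"jaw":8.7},{"travel":[0,0,4],"twist":0,"jaw":8},{"travel":[0,0,4],"twist":0,"jaw":5}]' 8;python3 -m inch '[{"travel":[0,0,0],"twist":0,"jaw":5},{"travel":[0,0,0],"twist":0,"jaw":5},{"travel":[0,0,0],"twist":0,"jaw":5},{"travel":[0,0,0],"twist":0,"jaw":5},{"travel":[0,0,0],"twist":0,"jaw":5}]' 8; python3 - <<'E'
from h import *
s=read_state();X,Y=toolframe(s);print(s['tcp_pos'],s['tcp_rot'],s['grasp_force'])
for px in((312.3,161),(312.3,162.2)):
    p=onz('w13',px,66)[:2]-np.array(s['tcp_pos'][:2]);print('R in grip',p@X,p@Y)
p=onz('w12',(318.2,128.9),90);print('C',p)
E
```

```text
time_s: 19.0
tcp_pos: [395.4, 228.5, 110.8]
tcp_rot: [-179.8, 0.2, 89.1]
force: [-0.1, -0.3, 0.8]
finger_gap: 87.0
grasp_force: 0.0
time_s: 19.5
tcp_pos: [397.4, 229.5, 74.3]
tcp_rot: [179.9, -0.1, 89.0]
force: [-0.1, -0.1, 0.1]
finger_gap: 75.2
grasp_force: 0.0
time_s: 20.0
tcp_pos: [397.0, 229.4, 73.8]
tcp_rot: [180.0, -0.0, 89.0]
force: [-1.0, -1.2, 6.1]
finger_gap: 55.7
grasp_force: 8.0
[396.99410102 229.40282629  73.78149793] [ 1.79962633e+02 -4.68373977e-02  8.90041399e+01] 7.9980312287807465
R in grip 1.6952818649416195 -0.12358395833958792
R in grip 0.8954027020808569 -0.10967982869625595
C [441.4 427.1  90. ]
```

```bash
python3 -m inch '[{"travel":[0,0,-1],"twist":0,"jaw":5},{"travel":[0,0,-4],"twist":0,"jaw":5},{"travel":[0,0,-8],"twist":0,"jaw":5},{"travel":[0,0,-12],"twist":0,"jaw":5},{"travel":[0,0,-15],"twist":0,"jaw":5}]';python3 -m inch '[{"travel":[3,2,0],"twist":-7.5,"jaw":5},{"travel":[6,4,0],"twist":-15,"jaw":5},{"travel":[9,6,0],"twist":-23,"jaw":5},{"travel":[12,7.8,0],"twist":-31,"jaw":5},{"travel":[13.7,8.6,0],"twist":-36,"jaw":5}]' ;python3 -m inch '[{"travel":[0,0,0],"twist":0,"jaw":5},{"travel":[0,0,0],"twist":0,"jaw":5},{"travel":[0,0,0],"twist":0,"jaw":5},{"travel":[0,0,0],"twist":0,"jaw":5},{"travel":[0,0,0],"twist":0,"jaw":5}]'; python3 - <<'E'
from h import *
snap('wrist','w14');s=read_state();X,Y=toolframe(s);print(s['tcp_pos'],s['tcp_rot'],s['finger_gap'])
c=proj('w14',[441.4,427.1,90]);print(c);p=rim('w14',(441.4,427.1),90);e=p-np.array(s['tcp_pos'][:2]);print('C in tool',e@X,e@Y,(c,))
lines('w14',c,65)
E
```

```text
time_s: 20.5
tcp_pos: [396.9, 228.9, 226.0]
tcp_rot: [179.9, -0.1, 89.0]
force: [0.7, 1.0, -0.5]
finger_gap: 56.2
grasp_force: 8.0
time_s: 21.0
tcp_pos: [485.8, 366.7, 223.4]
tcp_rot: [180.0, 0.0, 125.4]
force: [0.1, -0.2, 0.2]
finger_gap: 55.8
grasp_force: 8.0
time_s: 21.5
tcp_pos: [484.8, 364.0, 223.6]
tcp_rot: [180.0, -0.0, 124.9]
force: [-0.1, -0.3, -0.5]
finger_gap: 56.5
grasp_force: 8.0
[484.89974597 364.155154   223.59034185] [ 1.79979187e+02 -6.36165638e-03  1.24953463e+02] 55.97612795929181
[318.1 123. ]
px [318.5 123. ] at [442.  426.6] sides [56.5 57.6 59.7 57.7] yaw%90 [34.8 36.5 35.  33.4]
C in tool 75.76479798770809 0.6487577752044381 (array([318.1, 123. ]),)
[359.  89. 358. 157.] 0.9
[279. 157. 277.  89.] -1.5
[285.  81. 354.  81.] -0.2
[281.  94. 283. 157.] -1.6
[354. 155. 355.  95.] 0.9
[347.  86. 287.  87.] -0.4
[350.  96. 350. 152.] 0.5
[287. 151. 285.  97.] -1.5
[291.  92. 345.  91.] -0.6
[345. 157. 292. 158.] -0.2
[339. 165. 291. 165.] -0.7
[292. 162. 339. 162.] -0.0
```

```bash
python3 -m inch '[{"travel":[3,0,0],"twist":0,"jaw":5},{"travel":[6,0.05,1],"twist":0,"jaw":5},{"travel":[7.45,0.05,2.5],"twist":0,"jaw":5},{"travel":[7.45,0.05,4],"twist":0,"jaw":5},{"travel":[7.45,0.05,4.5],"twist":0,"jaw":5}]';python3 -m inch '[{"travel":[0,0,0.8],"twist":0,"jaw":5},{"travel":[0,0,1.6],"twist":0,"jaw":5},{"travel":[0,0,2.4],"twist":0,"jaw":5},{"travel":[0,0,3],"twist":0,"jaw":5},{"travel":[0,0,3.5],"twist":0,"jaw":5}]'; python3 -m inch '[{"travel":[0,0,0.4],"twist":0,"jaw":5},{"travel":[0,0,0.8],"twist":0,"jaw":5},{"travel":[0,0,1.2],"twist":0,"jaw":5},{"travel":[0,0,1.5],"twist":0,"jaw":5},{"travel":[0,0,1.7],"twist":0,"jaw":5}]'; python3 -c "
from h import *
s=read_state();print(s['tcp_pos'],s['force'],s['ft_torque'])"
```

```text
time_s: 22.05
tcp_pos: [441.7, 425.1, 175.9]
tcp_rot: [-179.8, 0.1, 125.1]
force: [-0.8, -1.0, -1.3]
finger_gap: 56.2
grasp_force: 8.0
time_s: 22.55
tcp_pos: [442.8, 425.7, 142.7]
tcp_rot: [-180.0, 0.0, 125.0]
force: [-0.3, -0.3, 0.4]
finger_gap: 56.0
grasp_force: 8.0
time_s: 23.05
tcp_pos: [442.7, 425.9, 126.0]
tcp_rot: [-180.0, 0.0, 125.0]
force: [-0.0, 0.6, -0.2]
finger_gap: 55.7
grasp_force: 8.0
[442.65400363 425.91159329 125.9626834 ] [-0.02565706  0.61054353 -0.16619628] [-0.08403826  0.02065486 -0.01947898]
```

```bash
python3 -m inch '[{"travel":[0,0,0.1],"twist":0,"jaw":5},{"travel":[0,0,0.2],"twist":0,"jaw":5},{"travel":[0,0,0.3],"twist":0,"jaw":5},{"travel":[0,0,0.4],"twist":0,"jaw":5},{"travel":[0,0,0.4],"twist":0,"jaw":5}]'
python3 -c "
from h import *
s=read_state();print(s['tcp_pos'],s['force'])"
python3 -m inch '[{"travel":[0,0,0],"twist":0,"jaw":6},{"travel":[0,0,0],"twist":0,"jaw":8.7},{"travel":[0,0,0],"twist":0,"jaw":8.7},{"travel":[0,0,0],"twist":0,"jaw":8.7},{"travel":[0,0,-2],"twist":0,"jaw":8.7}]'; python3 -m inch '[{"travel":[-3,0,-5],"twist":0,"jaw":8.7},{"travel":[-7.5,0,-9],"twist":0,"jaw":8.7},{"travel":[-7.5,0,-9],"twist":0,"jaw":8.7},{"travel":[-7.5,0,-9],"twist":0,"jaw":8.7},{"travel":[-7.5,0,-9],"twist":0,"jaw":8.7}]'; python3 - <<'E'
from h import *
snap('wrist','w15');snap('scene','s15');s=read_state();print(s['tcp_pos'],s['tcp_rot'])
c=proj('w15',[441.8,427,114]);print(c);rim('w15',(441.8,427),114);lines('w15',c,75)
for z in(114,118):
    print(z,[tuple(map(float,proj('s15',[441.8+38*np.cos(a),427+38*np.sin(a),z]))) for a in np.radians(35+45+90*np.arange(4))])
lines('s15',(238,160),35)
E
```

```text
time_s: 23.55
tcp_pos: [442.7, 425.9, 122.1]
tcp_rot: [-180.0, 0.0, 125.0]
force: [-1.0, -0.2, -1.2]
finger_gap: 55.6
grasp_force: 8.0
[442.65676034 425.88300752 122.10661731] [-1.04294308 -0.22621861 -1.15978563]
time_s: 24.05
tcp_pos: [441.5, 424.8, 140.1]
tcp_rot: [-179.7, 0.1, 125.0]
force: [-0.0, -0.9, -0.5]
finger_gap: 85.9
grasp_force: 0.0
time_s: 24.55
tcp_pos: [484.6, 365.2, 231.0]
tcp_rot: [-179.9, -0.1, 125.0]
force: [-0.5, -0.8, -0.3]
finger_gap: 87.1
grasp_force: 0.0
[483.72806987 365.65672512 230.15546909] [-1.79819746e+02 -3.37877001e-02  1.25140232e+02]
[318.4 124.8]
px [318.5 124.5] at [442.2 426.5] sides [56.6 57.2 60.  57.2] yaw%90 [34.9 36.7 35.  33.4]
[362.  88. 360. 165.] 1.4
[276. 161. 275.  87.] -1.3
[282.  80. 355.  80.] -0.1
[279.  93. 281. 161.] -1.4
[352. 169. 285. 169.] -0.0
[356. 160. 357.  93.] 1.1
[350.  86. 286.  86.] -0.1
[287. 165. 349. 165.] 0.1
[285. 156. 284.  97.] -1.5
[352.  96. 351. 152.] 1.2
[290.  91. 346.  91.] -0.3
[346. 161. 290. 161.] -0.1
114 [(232.2, 141.8), (219.8, 156.6), (241.4, 164.0), (253.5, 148.8)]
118 [(232.1, 140.4), (219.6, 155.2), (241.3, 162.6), (253.3, 147.4)]
[224. 179. 221. 154.] -8.5
[253. 148. 255. 173.] -5.1
[207. 194. 223. 174.] 38.1
[231. 141. 252. 148.] 17.1
[257. 126. 259. 143.] -4.0
[219. 164. 203. 170.] -20.6
[247. 142. 245. 125.] -7.4
[222. 155. 231. 143.] 36.9
[249. 153. 237. 149.] 17.7
[246. 189. 247. 178.] 5.4
[253. 176. 252. 187.] 3.1
[233. 148. 227. 157.] 36.4
```

```bash
python3 -m inch '[{"travel":[0,0,-2],"twist":0,"jaw":8.7},{"travel":[0,0,-3],"twist":0,"jaw":8.7},{"travel":[0,0,-3],"twist":0,"jaw":8.7},{"travel":[0,0,-3],"twist":0,"jaw":8.7},{"travel":[0,0,-3],"twist":0,"jaw":8.7}]'; python3 -c "
from h import *
print(order.hand_in())"
```

```text
time_s: 25.15
tcp_pos: [485.2, 364.5, 261.2]
tcp_rot: [-179.9, 0.0, 125.0]
force: [-0.9, 0.1, -1.2]
finger_gap: 86.8
grasp_force: 0.0
the job is handed in; nothing more can be done
None
```

I turned the upside-down tub over and nested all three mouth up on the worktop at about (442, 427) mm. The top rim measures about 114 mm high, as it should when fully home. The job was handed in at about 25 s, with no judging result returned.

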